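# Fit the sprung idler into the hub turning rest

## Task

Lift the sprung idler out of its oak cradle and fit it into the empty pair of stops on the blue hub turning rest, brass sprung end in the recess of the tall stop and steel end in the recess of the low stop, both pins fully home, and let go of it. The spring has little travel to spare: feel for the stop, and never force the idler hard against the stops, least of all once the spring is at the end of its travel. Leave the gauges, lock nut, oil bottle and magnifier where they are.

Things in the scene. Friction and masses are not known exactly. Their poses are not given: they have to be found in the camera images.
- idler: Sprung idler, 0.28 kg, 125 mm long when free, level in the cradle. Origin on its axis, mid of its silver knurled square grip (20 x 20 mm, 48 mm long, two faces upright): hold it there. x runs along its axis to the sprung end, z up. On each side of the grip a black roller, orange band, 28 mm diameter, 24 to 38 mm out, then a 16 mm diameter shoulder to 44 mm.
- plunger (a joint): How far the brass plunger is pushed into the idler, m: 0 free, 0.0155 at its hard end stop. Spring: 2.4 N at first touch, then 0.8 N per mm: about 5 N when fitted (3 mm in), 12.8 N at the 13 mm that make the idler as short as the gap between the stops, 14.8 N at the hard end stop, beyond which force rises steeply.
- fixed_end (a point): Tip of the idler's rigid steel pin, on the axis, at the -x end: 10 mm diameter, 44 to 52 mm from the idler's origin, end chamfered 1.5 mm.
- sprung_end (a point): On the idler's axis at the +x shoulder, 44 mm from its origin, where the brass plunger comes out (does not move with it). Plunger: 10 mm diameter, reaching 73 mm from the idler's origin when free, end chamfered 1.5 mm, polished and greased so that it slides easily.
- cradle: Fixed oak cradle, 120 x 70 mm foot, 14 mm thick, with two V saddles under the rollers; the idler's axis lies 56 mm above the bench, along the cradle's x. Origin under its middle, on the bench.
- rest: Fixed turning rest: dark steel base plate 200 (x) x 180 (y -135 to +45) x 12 mm, blue carriage on it. Origin on the bench under the nominal middle of the empty pair of stops; x runs along the future idler axis to the tall stop, y sideways. A second, already fitted idler lies parallel at y -105 mm, rollers' tops 78 mm, its stops up to 90 mm above the bench.
- rest_mid (a point): Fixed to the base plate, 64 mm above its origin: nominal middle of the fitted idler's grip. The carriage with both stops is clamped anywhere within 14 mm of nominal along the rest's x; that shift is not measured, find it by touch. Sideways (y) it is exact. The bridge between the stops is 22 mm above the bench.
- tall_nominal (a point): Fixed to the base plate: nominal centre of the recess mouth in the tall stop's flat inner face (rest x +56 mm, 65.5 mm above the bench; real face up to 14 mm off along x). Blind recess 5 mm deep, 15 mm wide (y), 13 mm high (59 to 72 mm above the bench), dark at its bottom. Stop 48 mm wide, top 104 mm above the bench, flat face above the recess.
- low_nominal (a point): Fixed to the base plate: the same for the low stop (rest x -56 mm, same recess), whose top is 77 mm above the bench. The inner faces are exactly 112 mm apart. A pin resting on the recess floor has its axis 64 mm above the bench; in the fitted state both pins reach the bottoms of their recesses.
- lock_nut: Hexagonal brass lock nut, about 53 mm across and 14 mm thick, on the bench; leave alone.
- plug_gauge: Steel thread plug gauge, 108 mm long, 28 mm knurled grip, lying on the bench; leave alone.
- ring_gauge: Steel ring gauge, 48 mm diameter, 16 mm thick, lying beside the cradle; leave alone.
- magnifier: Green enameled magnifier stand, foot 110 mm diameter, lens about 190 mm high; leave alone.
- oil: Small red oil bottle, 48 mm diameter, 100 mm high; leave alone.

How it is judged:
By the outcome, as a careful person would: the job done as asked, in the order asked, and still so for the second after the job is handed in, with the robot touching nothing.
It also fails if it takes over 61 s, if anything falls off the work surface, if the arm or the gripper's body presses on something with over 40 N, if the wrist force passes 120 N, or if a joint passes its speed limit or range.

## Robot

A 6-joint arm with a two-finger parallel gripper is mounted at the origin on the work surface. World frame = base frame: x ahead of the robot, y to its left, z up, the work surface at z = 0. Lengths are in m, angles in degrees, forces in N, time in s.
With the tool pointing down it reaches from about 0.4 to 0.825 m from the base axis. Payload 7 kg.
Tool frame: the origin (TCP) lies at the very end of the fingers, on their centre line; the grasp point (between the pads) lies 19 mm behind it; z points along the fingers, x is the direction in which the jaws open and shut, and the axes are right-handed (so a half turn about z gives the same grasp; the last joint's range is limited). The gripper opens to 88 mm and grips with 3 to 60 N. Pads are 19 mm wide; open, the fingers measure 130 mm over their backs; the gripper's body (78 mm by 193 mm) begins 47 mm behind the grasp point.
Start: joints at [91.221, 20.546, 0.682, 0, -70.136, -16.507], TCP at [0.178, 0.651, 0.227] pointing down, gripper open.
Joint ranges: [-176.03, 176.03], [-82.01, 121.73], [-58.28, 71.71], [-173.87, 95.51], [-174.79, -0.11], [-173.66, 173.66]. Speed limits (degrees/s): [136.94, 136.94, 172.46, 180, 180, 180].

## Interface

Orientations are given as [roll, pitch, yaw] about the fixed x, y, z axes, in that order (R = Rz(yaw) Ry(pitch) Rx(roll)).
In Python, from plant import get_state, optics, order, finder gives the robot as it stands.
- The arm moves only by the shell command python3 -m crank 'ROWS' [FORCE]. ROWS is JSON, a list of rows, each an object of numbers: "dx", "dy", "dz": the shift along the tool's x, y, z in mm; "wx", "wy", "wz": the turn, a rotation vector about the tool's x, y, z in degrees; "hand": the opening in per cent of the stroke, from 0 (shut) to 100 (fully open). A call has 1 to 10 rows; each row shifts and turns the commanded pose from where the row before left it, along the tool's axes as they then stand; what a row does not reach is not made up. A row lasts 1/8 s, in which the tool goes at most 62.5 mm and 10.7 degrees, less where a joint would pass 70% of its speed; a pose out of reach is approached as far as the arm can. A call is refused whole if a number of a shift passes 62.5 or a number of a turn 10.7, either way. A call with a gripper value outside its range is refused whole. The fingers move at their own pace and stop on an object; FORCE is the grip in N (left out, the last holds). Time passes only in rows, so rows that do not move let the fingers close. It gives the time, the measured TCP pose, the force and the opening at its end, in the units of the state.
- get_state(): the state, without advancing time (a new reading comes with each control period).
- optics.capture(name): name is "side" or "top" or "wrist"; returns the picture (420x560x3 uint8, blue, green, red); there is no depth.
- optics.calibration(name): a dict with "intrinsics" (3x3 intrinsics, pixels), "k1" (the pictures are not rectified: a ray, as slopes to the right and down, at radius r is drawn at 1 + k1 r^2 times it, then the intrinsics apply), "R" (3x3) and "t" (3): a world point X has camera coordinates R X + t; the wrist camera has in their place "T_tool_cam" (4x4, takes a point from camera to tool coordinates, whose origin is the TCP and whose axes are the tool frame's). Camera axes: x right, y down, z forward; pixel columns grow to the right and rows downward; lengths in m; the calibration is good to about 2 mm. A picture is of the moment at which its call begins: read the wrist's pose just before it. calibration takes no time and is no camera call.
- order.close_job(): hands the job in, once; it reports no verdict.
Trained networks look in the newest picture that a camera, given by its name, has taken for a name from the list of things; names that differ only in an ending like _2 or _b are one class to them, and where a whole thing is asked for, a point or a joint stands for the part that bears it (a point fixed in the world has none). Each returns a list of dicts, best first, with "conf" (0 to 1); they miss things now and then, are a little off and sometimes report something else, mostly with a low value. They report only what shows in the picture. A call takes as long as a camera call.
- finder.masks_of(thing, camera): "mask" (420x560 bool, what is visible of it) and "rect" ([centre column, centre row, width, height] in pixels, round what is visible of it).
- finder.place_of(thing, camera): "centre" ([column, row] in pixels: a listed point, or the origin of a listed thing).
The state is a dict: "time_s": time; "joints": joint angles; "qd": joint speeds; "joint_torque": joint torques, N m; "tcp_pos": TCP position; "eef_rot": TCP orientation; "contact_force": force on the tool from outside, world axes, zero at the start; "moment": the same for the moment, N m; "gripper_width": finger opening in m.
Only numpy, scipy, OpenCV 4.12 (cv2) and the standard library are available. Lean on these libraries where they do the work, as an engineer would, in place of code of your own. Each camera call takes 0.05 s, during which the arm holds its last target.

## Working session

There is one attempt and no reset: what is moved stays moved. The work goes in short steps, Python scripts to look and compute and a shell command to move; the robot and the scene stay as the last step left them, time stands still between calls to the robot, and variables do not carry over. Pictures are saved under pics/ and viewed, and the job is handed in when it is done.

```bash
ls; mkdir -p pics
python3 - <<'E'
from plant import get_state, optics, order, finder
import cv2
s=get_state(); print({k:s[k] for k in ('time_s','tcp_pos','eef_rot','contact_force','gripper_width')})
for n in ('side','top'):
    im=optics.capture(n); cv2.imwrite(f'pics/{n}0.png',im)
    for th in ('idler','fixed_end','sprung_end','cradle','rest','rest_mid','tall_nominal','low_nominal'):
        try: print(n,th,[(round(d['conf'],2),[round(float(v),1) for v in d['centre']]) for d in finder.place_of(th,n)][:3])
        except Exception as e: print(th,e)
E
```

```text
pics
{'time_s': 0.0, 'tcp_pos': array([0.17786124, 0.65064997, 0.22564301]), 'eef_rot': array([-1.79992845e+02, -9.19511108e-02, -1.05293549e+02]), 'contact_force': array([0.06976894, 0.11676321, 0.7651742 ]), 'gripper_width': 0.0876256347832001}
side idler [(0.66, [291.0, 202.0]), (0.39, [332.4, 156.7])]
side fixed_end [(0.8, [295.7, 190.1])]
side sprung_end [(0.56, [285.6, 210.1])]
side cradle [(0.96, [292.4, 220.2])]
side rest [(0.65, [293.9, 300.8])]
side rest_mid [(0.68, [297.2, 284.4]), (0.68, [295.1, 299.1])]
side tall_nominal [(0.67, [288.9, 301.7])]
side low_nominal [(0.9, [307.5, 264.6])]
top idler [(0.6, [306.5, 235.7])]
top fixed_end [(0.65, [323.6, 242.6]), (0.32, [308.5, 237.1])]
top sprung_end [(0.62, [292.6, 234.5])]
top cradle [(0.6, [312.2, 236.4])]
top rest [(0.81, [218.9, 245.2])]
top rest_mid [(0.69, [213.4, 244.6]), (0.37, [293.3, 232.8]), (0.32, [327.7, 241.6])]
top tall_nominal [(0.93, [199.3, 236.7])]
top low_nominal [(0.8, [231.1, 248.8]), (0.56, [214.8, 244.6]), (0.29, [307.4, 234.9])]
```

View pics/side0.png

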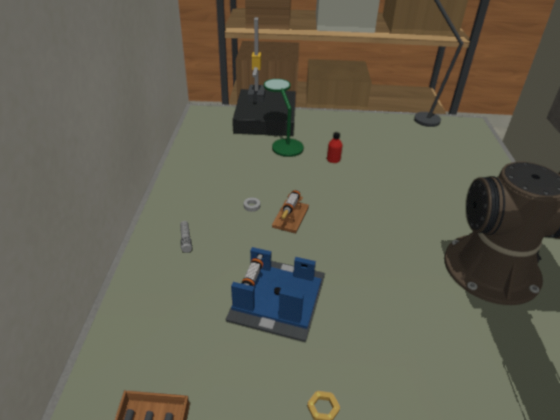

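View pics/top0.png

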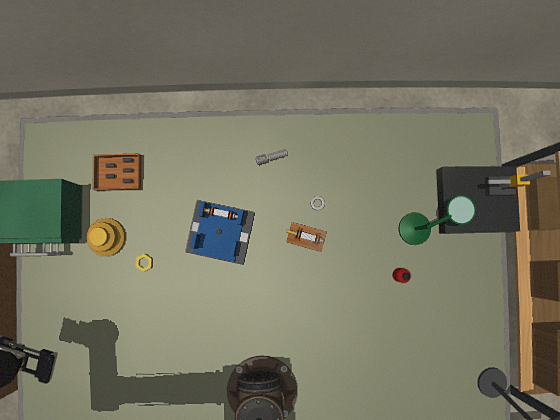

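```bash
cat > h.py <<'E'
from plant import get_state, optics, order, finder
import numpy as np, cv2
from scipy.spatial.transform import Rotation as Ro
def tool():
    s=get_state(); return Ro.from_euler('xyz',s['eef_rot'],degrees=True).as_matrix(), np.array(s['tcp_pos'])
def cam(n,pose=None):
    c=optics.calibration(n); K=np.array(c['intrinsics']); k1=c['k1']
    if 'R' in c: return K,k1,np.array(c['R']),np.array(c['t'])
    Rt,p=pose if pose else tool(); T=np.array(c['T_tool_cam'])
    Rw=Rt@T[:3,:3]; o=Rt@T[:3,3]+p
    return K,k1,Rw.T,-Rw.T@o
def ray(n,px,pose=None):
    K,k1,R,t=cam(n,pose)
    u=cv2.undistortPoints(np.array([[px]],float),K,np.array([k1,0,0,0.]))[0,0]
    d=R.T@np.array([u[0],u[1],1]); return -R.T@t, d/np.linalg.norm(d)
def atz(n,px,z,pose=None):
    o,d=ray(n,px,pose); return o+d*(z-o[2])/d[2]
def tri(l):
    A=np.zeros((3,3));b=np.zeros(3)
    for n,px,*p in l:
        o,d=ray(n,px,*p); M=np.eye(3)-np.outer(d,d); A+=M;b+=M@o
    return np.linalg.solve(A,b)
def proj(n,X,pose=None):
    K,k1,R,t=cam(n,pose)
    return cv2.projectPoints(np.array(X,float).reshape(-1,1,3),cv2.Rodrigues(R)[0],t,K,np.array([k1,0,0,0.]))[0][:,0]
E
python3 - <<'E'
from h import *
np.set_printoptions(precision=4,suppress=True)
for th,z,a,b in [('idler',.056,(306.5,235.7),(291,202)),('fixed',.056,(323.6,242.6),(295.7,190.1)),('sprung',.056,(292.6,234.5),(285.6,210.1)),('mid',.064,(213.4,244.6),(297,284.4)),('tall',.0655,(199.3,236.7),(288.9,301.7)),('low',.0655,(231.1,248.8),(307.5,264.6))]:
    print(th,atz('top',a,z),atz('side',b,z),tri([('top',a),('side',b)]))
for n in('side','top'): print(n,ray(n,(280,210)))
print(optics.calibration('wrist'))
E
```

```text
idler [ 0.5104 -0.1566  0.056 ] [ 0.5083 -0.1561  0.056 ] [ 0.5093 -0.1566  0.0556]
fixed [ 0.4869 -0.2115  0.056 ] [ 0.4966 -0.2114  0.056 ] [ 0.4918 -0.2117  0.0556]
sprung [ 0.5152 -0.1117  0.056 ] [ 0.5216 -0.12    0.056 ] [ 0.5183 -0.1115  0.0627]
mid [0.4873 0.1444 0.064 ] [0.4872 0.1447 0.064 ] [0.4872 0.1445 0.0637]
tall [0.5135 0.1896 0.0655] [0.5033 0.1952 0.0655] [0.5084 0.1907 0.0604]
low [0.4728 0.0873 0.0655] [0.4644 0.0845 0.0655] [0.4687 0.0873 0.0686]
side (array([0.5157, 0.7895, 0.7932]), array([ 0.0177, -0.7765, -0.6299]))
top (array([ 0.4694, -0.0563,  1.5565]), array([ 0.0838, -0.0108, -0.9964]))
{'intrinsics': array([[326.3708,   0.    , 277.9758],
       [  0.    , 326.3708, 203.9704],
       [  0.    ,   0.    ,   1.    ]]), 'k1': -0.028396365561702084, 'T_tool_cam': array([[ 1.    , -0.001 ,  0.0005,  0.0007],
       [ 0.0009,  0.9654,  0.2608, -0.0687],
       [-0.0008, -0.2608,  0.9654, -0.1588],
       [ 0.    ,  0.    ,  0.    ,  1.    ]])}
```

```bash
cat > plan.py <<'E'
import sys,json
from h import *
def rows(target,yaw,maxs=50,maxw=10,nmin=1):
    R,p=tool(); Rt=Ro.from_euler('xyz',[180,0,yaw],degrees=True).as_matrix()
    rv=Ro.from_matrix(R.T@Rt).as_rotvec(degrees=True)
    d=np.array(target)-p
    n=max(nmin,int(np.ceil(max(np.linalg.norm(d)*1000/maxs,np.linalg.norm(rv)/maxw))))
    out=[]
    for i in range(n):
        Ri=R@Ro.from_rotvec(rv*i/n,degrees=True).as_matrix()
        v=Ri.T@(d/n)*1000
        out.append(dict(zip(('dx','dy','dz','wx','wy','wz'),[round(float(a),1) for a in v]+[round(float(a),2) for a in rv/n])))
    print(len(out));print(json.dumps(out))
if __name__=='__main__':
    a=[float(x) for x in sys.argv[1:]]; rows(a[:3],a[3],*(a[4:]))
E
python3 plan.py 0.487 0.1445 0.19 160 62 10.5
```

```text
10
[{"dx": 40.7, "dy": -43.2, "dz": 3.7, "wx": 0.0, "wy": 0.0, "wz": 9.47}, {"dx": 33.1, "dy": -49.3, "dz": 3.7, "wx": 0.0, "wy": 0.0, "wz": 9.47}, {"dx": 24.5, "dy": -54.0, "dz": 3.7, "wx": 0.0, "wy": 0.0, "wz": 9.47}, {"dx": 15.3, "dy": -57.3, "dz": 3.7, "wx": 0.0, "wy": 0.0, "wz": 9.47}, {"dx": 5.6, "dy": -59.1, "dz": 3.7, "wx": 0.0, "wy": 0.0, "wz": 9.47}, {"dx": -4.2, "dy": -59.2, "dz": 3.7, "wx": 0.0, "wy": 0.0, "wz": 9.47}, {"dx": -13.9, "dy": -57.7, "dz": 3.7, "wx": 0.0, "wy": 0.0, "wz": 9.47}, {"dx": -23.2, "dy": -54.6, "dz": 3.7, "wx": 0.0, "wy": 0.0, "wz": 9.47}, {"dx": -31.8, "dy": -50.1, "dz": 3.7, "wx": 0.0, "wy": 0.0, "wz": 9.47}, {"dx": -39.6, "dy": -44.2, "dz": 3.7, "wx": 0.0, "wy": 0.0, "wz": 9.47}]
```

```bash
python3 -m crank '[{"dx":40.7,"dy":-43.2,"dz":3.7,"wz":9.5},{"dx":33.1,"dy":-49.3,"dz":3.7,"wz":9.5},{"dx":24.5,"dy":-54,"dz":3.7,"wz":9.5},{"dx":15.3,"dy":-57.3,"dz":3.7,"wz":9.5},{"dx":5.6,"dy":-59.1,"dz":3.7,"wz":9.5},{"dx":-4.2,"dy":-59.2,"dz":3.7,"wz":9.5},{"dx":-13.9,"dy":-57.7,"dz":3.7,"wz":9.5},{"dx":-23.2,"dy":-54.6,"dz":3.7,"wz":9.5},{"dx":-31.8,"dy":-50.1,"dz":3.7,"wz":9.5},{"dx":-39.6,"dy":-44.2,"dz":3.7,"wz":9.5}]'
python3 -m crank '[{},{}]' || python3 -m crank '[{"dz":0},{"dz":0}]'
cat > look.py <<'E'
import sys
from h import *
np.set_printoptions(precision=4,suppress=True)
name=sys.argv[1]; pose=tool(); print('pose',pose[1],Ro.from_matrix(pose[0]).as_euler('xyz',degrees=True),get_state()['time_s'])
im=optics.capture('wrist'); cv2.imwrite(f'pics/{name}.png',im)
np.savez(f'pics/{name}.npz',R=pose[0],p=pose[1])
for a in sys.argv[2:]:
    th,z=a.split(':')
    for d in finder.place_of(th,'wrist')[:3]: print(th,round(d['conf'],2),np.array(d['centre']),atz('wrist',d['centre'],float(z),pose))
E
python3 look.py w1 rest_mid:.064 tall_nominal:.0655 low_nominal:.0655
```

```text
pose [0.1779 0.6511 0.2266] [ 179.999     0.0017 -105.2842] 0.9validation failed for argument at $[0]...
validation failed for argument at $[0]...
validation failed for argument at $[0]...
```

View pics/w1.png

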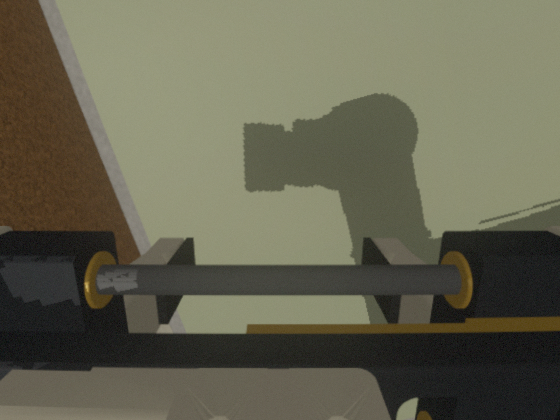

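```bash
python3 -m crank '[{"dx":40.7,"dy":-43.2,"dz":3.7,"wx":0,"wy":0,"wz":9.5,"hand":100},{"dx":33.1,"dy":-49.3,"dz":3.7,"wx":0,"wy":0,"wz":9.5,"hand":100}]'
python3 - <<'E'
from h import *
pose=tool();R,p=pose
for h in (0,.05,.1,.16): print(h,proj('wrist',p+R@np.array([0,0,h]),pose))
E
```

```text
time_s: 1.35
tcp_pos: [0.2401, 0.5487, 0.2186]
eef_rot: [-180.0, -0.0, -124.5]
contact_force: [0.8, 0.3, 1.2]
gripper_width: 0.0875
0 [[275.73295892 252.09337014]]
0.05 [[276.17156121 222.17883504]]
0.1 [[276.45271877 203.02900713]]
0.16 [[276.68035648 187.53943058]]
```

```bash
python3 -m crank '[{"dx":24.5,"dy":-54,"dz":3.7,"wz":9.5,"wx":0,"wy":0,"hand":100},{"dx":15.3,"dy":-57.3,"dz":3.7,"wz":9.5,"wx":0,"wy":0,"hand":100},{"dx":5.6,"dy":-59.1,"dz":3.7,"wz":9.5,"wx":0,"wy":0,"hand":100},{"dx":-4.2,"dy":-59.2,"dz":3.7,"wz":9.5,"wx":0,"wy":0,"hand":100},{"dx":-13.9,"dy":-57.7,"dz":3.7,"wz":9.5,"wx":0,"wy":0,"hand":100},{"dx":-23.2,"dy":-54.6,"dz":3.7,"wz":9.5,"wx":0,"wy":0,"hand":100},{"dx":-31.8,"dy":-50.1,"dz":3.7,"wz":9.5,"wx":0,"wy":0,"hand":100},{"dx":-39.6,"dy":-44.2,"dz":3.7,"wz":9.5,"wx":0,"wy":0,"hand":100}]'
python3 look.py w2 rest_mid:.064 tall_nominal:.0655 low_nominal:.0655
```

```text
time_s: 2.35
tcp_pos: [0.4868, 0.1422, 0.1899]
eef_rot: [179.9, 0.0, 159.4]
contact_force: [0.5, 1.3, 0.4]
gripper_width: 0.0877
pose [0.4868 0.1422 0.1899] [179.9451   0.0409 159.4217] 2.35
rest_mid 0.85 [279.1 196.1] [0.4843 0.1416 0.064 ]
tall_nominal 0.82 [288.6 252.9] [0.4951 0.1957 0.0655]
tall_nominal 0.21 [279.1 195.9] [0.4841 0.1411 0.0655]
low_nominal 0.74 [271.3 136.1] [0.4719 0.0897 0.0655]
```

View pics/w2.png

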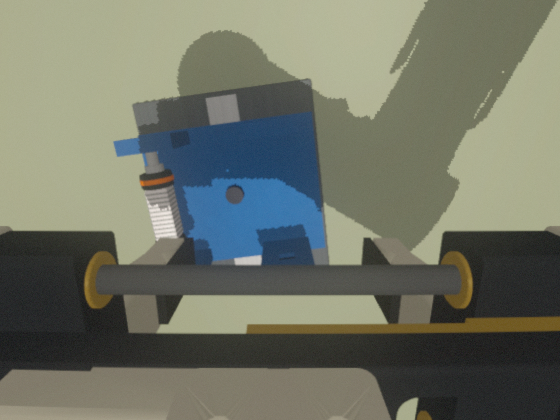

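Run:
```python
from h import *
im=cv2.imread('pics/w2.png'); cv2.imwrite('pics/w2z.png',cv2.resize(im[60:290,100:360],None,fx=3,fy=2.6,interpolation=cv2.INTER_CUBIC))
f=np.load('pics/w2.npz'); pose=(f['R'],f['p'])
c=[atz('wrist',p,.012,pose) for p in [(134,103),(311,80),(329,266)]]
print(c, np.degrees(np.arctan2(*(c[1]-c[0])[1::-1])),np.linalg.norm(c[1]-c[0]),np.degrees(np.arctan2(*(c[2]-c[1])[1::-1])),np.linalg.norm(c[2]-c[1]))
```

```text
[array([0.59018443, 0.01352914, 0.012     ]), array([0.41873711, 0.0556278 , 0.012     ]), array([0.46448855, 0.24940276, 0.012     ])] 166.20404589045322 0.1765403102128939 76.71540569578703 0.19910280733187852
```

View pics/w2z.png

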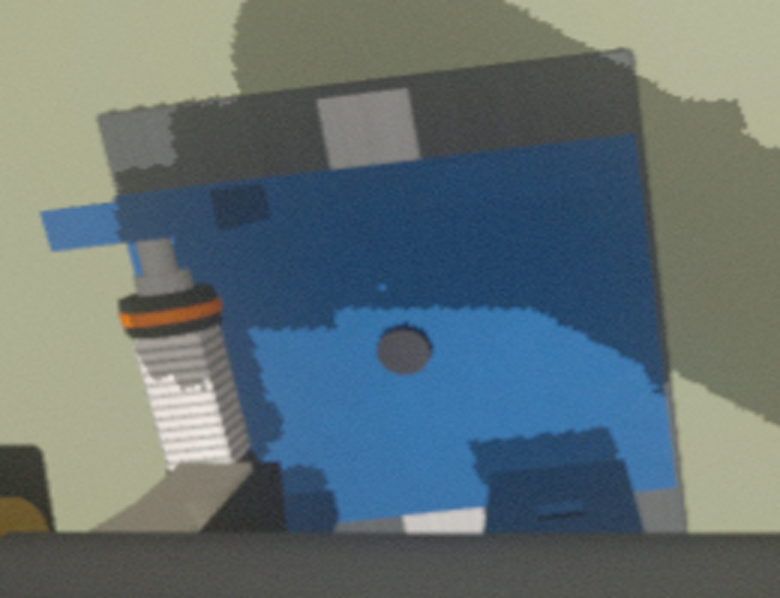

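```bash
python3 -m crank '[{"dx":0,"dy":60,"dz":0,"wx":0,"wy":0,"wz":-7.1,"hand":100},{"dx":0,"dy":0,"dz":0,"wx":0,"wy":0,"wz":0,"hand":100}]'
python3 look.py w3 rest_mid:.064 tall_nominal:.0655 low_nominal:.0655
python3 - <<'E'
from h import *
im=cv2.imread('pics/w3.png'); cv2.imwrite('pics/w3z.png',cv2.resize(im[20:270,100:360],None,fx=3,fy=2.4,interpolation=cv2.INTER_CUBIC))
E
```

```text
time_s: 2.8
tcp_pos: [0.5075, 0.2039, 0.1895]
eef_rot: [180.0, 0.0, 167.1]
contact_force: [0.2, 0.1, -1.7]
gripper_width: 0.0879
pose [0.5075 0.2039 0.1895] [179.9594   0.0464 167.1493] 2.8
rest_mid 0.9 [290.  119.7] [0.4813 0.1403 0.064 ]
tall_nominal 0.63 [285.3 187.6] [0.4979 0.1963 0.0655]
low_nominal 0.59 [288.4  48.6] [0.4707 0.0859 0.0655]
```

View pics/w3z.png

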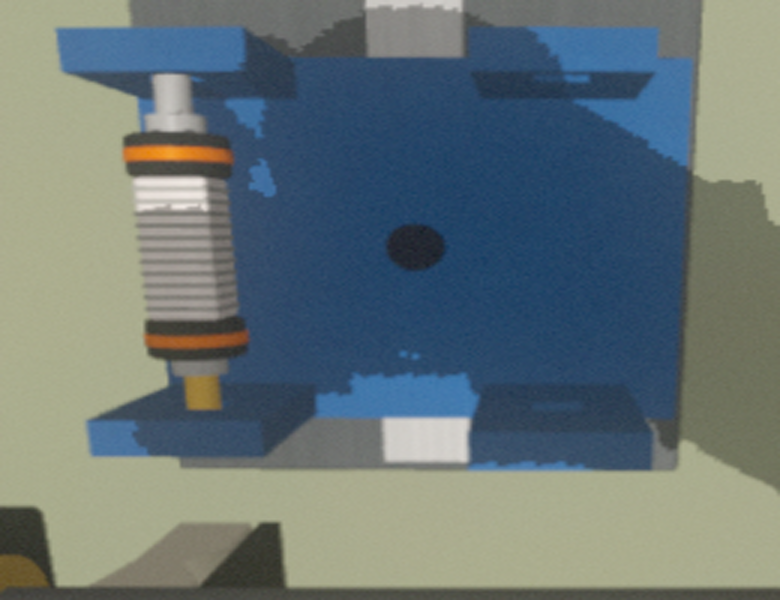

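```bash
cat > fit.py <<'E'
from h import *
from scipy.optimize import least_squares
f=np.load('pics/w3.npz'); pose=(f['R'],f['p'])
P=[((678,468),(100,45,12),0),((182,467),(100,-135,12),0),((470,72),(-56,-24,77),1),((655,73),(-56,24,77),1),((472,420),(56,-24,104),1),((650,418),(56,24,104),1),((481,384),(56,-24,22),1),((633,384),(56,24,22),1),((558,405),(56,0,65.5),1),((572,78),(-56,0,65.5),1)]
px=np.array([(100+(a+.5)/3-.5,20+(b+.5)/2.4-.5) for (a,b),_,_ in P]); M=np.array([m for _,m,_ in P],float)/1000; S=np.array([s for *_,s in P])
def pred(q):
    c,s=np.cos(q[2]),np.sin(q[2]); m=M.copy(); m[:,0]+=S*q[3]/1000
    return proj('wrist',np.c_[q[0]/1000+c*m[:,0]-s*m[:,1],q[1]/1000+s*m[:,0]+c*m[:,1],m[:,2]],pose)
r=least_squares(lambda q:(pred(q)-px).ravel(),[486,142,np.radians(76.5),0],loss='soft_l1')
print(r.x[0],r.x[1],np.degrees(r.x[2]),r.x[3]); print(np.round(pred(r.x)-px,1))
E
python3 fit.py
```

```text
484.03963460016996 139.44823985078332 76.89812659731375 3.381223971145464
[[ 0.5  0.1]
 [-0.8 -0.1]
 [ 0.1 -0.6]
 [ 0.9 -0.7]
 [-1.   4.4]
 [ 1.8  5.5]
 [ 1.3 -0.5]
 [-2.1 -0.3]
 [ 0.3  0.1]
 [-3.1 -0.2]]
```

```bash
cat > ov.py <<'E'
from h import *
import sys
n=sys.argv[1]; q=[float(v) for v in sys.argv[2:6]]; x0,x1,y0,y1,sc=[int(v) for v in sys.argv[6:11]]
f=np.load(f'pics/{n}.npz'); pose=(f['R'],f['p'])
im=cv2.imread(f'pics/{n}.png')[y0:y1,x0:x1]
im=(255*(im/255.)**.6).astype(np.uint8); im=cv2.resize(im,None,fx=sc,fy=sc,interpolation=cv2.INTER_CUBIC); 
clean=im.copy()
def W(m,sh=1):
    m=np.array(m,float); m[:,0]+=sh*q[3]; t=np.radians(q[2]);c,s=np.cos(t),np.sin(t)
    return np.c_[q[0]+c*m[:,0]-s*m[:,1],q[1]+s*m[:,0]+c*m[:,1],m[:,2]]/1000
def line(m,sh,col):
    p=(proj('wrist',W(m,sh),pose)-[x0,y0]+.5)*sc-.5
    cv2.polylines(im,[np.round(p).astype(int)],False,col,1)
for x,sg,top in((56,1,104),(-56,-1,77)):
    line([(x,-24,22),(x,-24,top),(x,24,top),(x,24,22),(x,-24,22)],1,(0,255,255))
    line([(x,-7.5,59),(x,-7.5,72),(x,7.5,72),(x,7.5,59),(x,-7.5,59)],1,(0,0,255))
line([(-100,45,12),(100,45,12),(100,-135,12)],0,(0,255,0))
cv2.imwrite('pics/ov.png',im); cv2.imwrite('pics/clean.png',clean)
E
python3 ov.py w3 484 139.4 76.9 3.4 240 340 30 220 4; python3 -c "
import cv2,numpy as np
a=cv2.imread('pics/ov.png');b=cv2.imread('pics/clean.png');cv2.imwrite('pics/ovc.png',cv2.resize(np.hstack([a,b]),(640,600)))"
```

```text
(no output)
```

View pics/ovc.png

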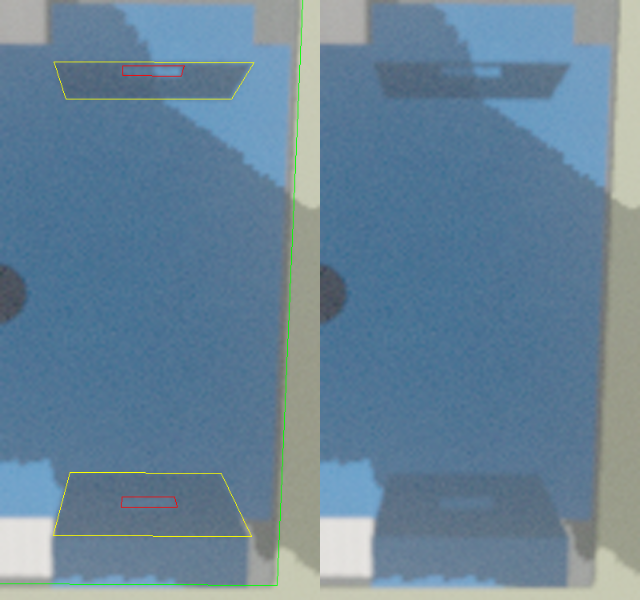

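```bash
python3 plan.py 0.516 -0.122 0.17 167 55
```

```text
6
[{"dx": -13.8, "dy": -52.0, "dz": 3.3, "wx": -0.0, "wy": -0.0, "wz": -0.02}, {"dx": -13.8, "dy": -52.0, "dz": 3.3, "wx": -0.0, "wy": -0.0, "wz": -0.02}, {"dx": -13.8, "dy": -52.0, "dz": 3.3, "wx": -0.0, "wy": -0.0, "wz": -0.02}, {"dx": -13.8, "dy": -52.0, "dz": 3.3, "wx": -0.0, "wy": -0.0, "wz": -0.02}, {"dx": -13.8, "dy": -52.0, "dz": 3.3, "wx": -0.0, "wy": -0.0, "wz": -0.02}, {"dx": -13.7, "dy": -52.0, "dz": 3.3, "wx": -0.0, "wy": -0.0, "wz": -0.02}]
```

```bash
python3 -m crank '[{"dx":-13.8,"dy":-52,"dz":3.3,"wx":0,"wy":0,"wz":0,"hand":100},{"dx":-13.8,"dy":-52,"dz":3.3,"wx":0,"wy":0,"wz":0,"hand":100},{"dx":-13.8,"dy":-52,"dz":3.3,"wx":0,"wy":0,"wz":0,"hand":100},{"dx":-13.8,"dy":-52,"dz":3.3,"wx":0,"wy":0,"wz":0,"hand":100},{"dx":-13.8,"dy":-52,"dz":3.3,"wx":0,"wy":0,"wz":0,"hand":100},{"dx":-13.8,"dy":-52,"dz":3.3,"wx":0,"wy":0,"wz":0,"hand":100},{"dx":0,"dy":0,"dz":0,"wx":0,"wy":0,"wz":0,"hand":100}]'
python3 look.py w4 idler:.056 fixed_end:.056 sprung_end:.056
python3 - <<'E'
from h import *
im=cv2.imread('pics/w4.png'); cv2.imwrite('pics/w4z.png',cv2.resize(im[60:270,180:380],None,fx=3,fy=2.8,interpolation=cv2.INTER_CUBIC))
E
```

```text
time_s: 3.88
tcp_pos: [0.515, -0.1257, 0.1696]
eef_rot: [-180.0, -0.0, 166.5]
contact_force: [-0.3, -0.2, -0.9]
gripper_width: 0.0879
pose [ 0.515  -0.1257  0.1696] [-179.983    -0.0263  166.5494] 3.875
idler 0.72 [277.8 158.4] [ 0.5052 -0.1611  0.056 ]
fixed_end 0.78 [279.3  94. ] [ 0.4921 -0.2106  0.056 ]
sprung_end 0.72 [280.4 210.5] [ 0.5136 -0.1166  0.056 ]
```

View pics/w4z.png

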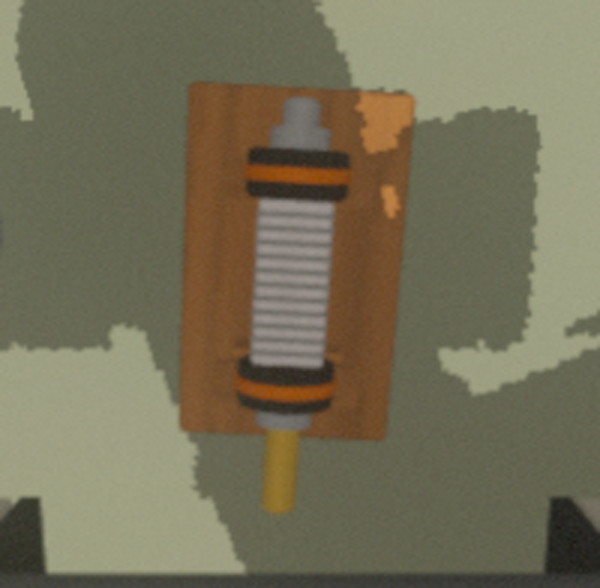

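Run:
```python
from h import *
np.set_printoptions(precision=4,suppress=True)
f=np.load('pics/w4.npz'); pose=(f['R'],f['p'])
g=lambda u,v,z:atz('wrist',(180+(u+.5)/3-.5,60+(v+.5)/2.8-.5),z,pose)
a,b=g(302,97,.056),g(279,512,.056); r1,r2=g(298,173,.062),g(286,385,.062)
print(a,b,np.linalg.norm(a-b),(r1+r2)/2,np.linalg.norm(r1-r2))
for p,q in((a,b),(r1,r2)): print(np.degrees(np.arctan2(*(q-p)[1::-1])))
u=(b-a)/np.linalg.norm(b-a); print('origin',a+u*.052,b-u*.073)
```

```text
[ 0.4914 -0.2102  0.056 ] [ 0.5272 -0.0892  0.056 ] 0.1261495704411687 [ 0.5061 -0.1604  0.062 ] 0.06193238471445658
73.4927726751723
73.43207224249957
origin [ 0.5061 -0.1603  0.056 ] [ 0.5065 -0.1592  0.056 ]
```

```bash
python3 plan.py 0.5062 -0.160 0.0375 163.45 40
```

```text
4
[{"dx": 0.2, "dy": -9.8, "dz": 33.1, "wx": 0.0, "wy": 0.01, "wz": 0.85}, {"dx": 0.1, "dy": -9.8, "dz": 33.1, "wx": 0.0, "wy": 0.01, "wz": 0.85}, {"dx": -0.1, "dy": -9.8, "dz": 33.1, "wx": 0.0, "wy": 0.01, "wz": 0.85}, {"dx": -0.2, "dy": -9.8, "dz": 33.1, "wx": 0.0, "wy": 0.01, "wz": 0.85}]
```

```bash
python3 -m crank '[{"dx":0.2,"dy":-9.8,"dz":33,"wx":0,"wy":0,"wz":0.85,"hand":100},{"dx":0,"dy":-9.8,"dz":33,"wx":0,"wy":0,"wz":0.85,"hand":100},{"dx":0,"dy":-9.8,"dz":33,"wx":0,"wy":0,"wz":0.85,"hand":100},{"dx":-0.2,"dy":-9.8,"dz":33,"wx":0,"wy":0,"wz":0.85,"hand":100},{"dx":0,"dy":0,"dz":0,"wx":0,"wy":0,"wz":0,"hand":100},{"dx":0,"dy":0,"dz":0,"wx":0,"wy":0,"wz":0,"hand":100}]'
python3 look.py w5
```

```text
time_s: 4.82
tcp_pos: [0.5074, -0.1597, 0.039]
eef_rot: [180.0, 0.1, 163.5]
contact_force: [-0.6, 0.3, 0.6]
gripper_width: 0.0875
pose [ 0.5074 -0.1597  0.039 ] [179.9921   0.0766 163.5179] 4.825
```

View pics/w5.png

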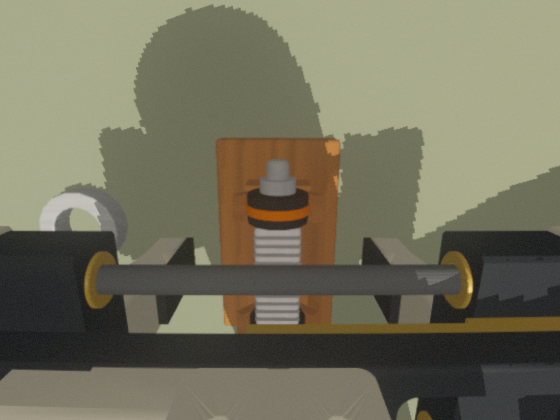

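Run:
```python
from h import *
f=np.load('pics/w5.npz'); pose=(f['R'],f['p'])
for x in(0,.001): print(proj('wrist',[pose[1]+pose[0]@np.array([x,y,-.019]) for y in(-.052,-.044,-.031,0)],pose))
im=cv2.imread('pics/w5.png'); cv2.imwrite('pics/w5z.png',cv2.resize(im[140:340,200:360],None,fx=4,fy=3,interpolation=cv2.INTER_CUBIC))
```

```text
[[274.98113447 161.53437561]
 [275.03990705 179.89363222]
 [275.13292968 208.62921703]
 [275.34242019 271.96746668]]
[[277.31248883 161.53227429]
 [277.33785865 179.89163298]
 [277.37778547 208.62737156]
 [277.4667328  271.96593498]]
```

View pics/w5z.png

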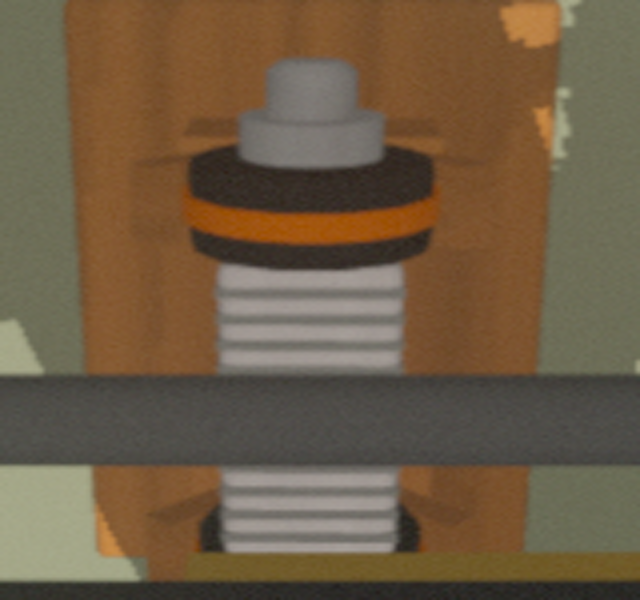

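```bash
python3 -m crank '[{"dx":1.2,"dy":0,"dz":1.5,"wx":0,"wy":0,"wz":0,"hand":100},{"dx":0,"dy":0,"dz":0,"wx":0,"wy":0,"wz":0,"hand":0},{"dx":0,"dy":0,"dz":0,"wx":0,"wy":0,"wz":0,"hand":0},{"dx":0,"dy":0,"dz":0,"wx":0,"wy":0,"wz":0,"hand":0},{"dx":0,"dy":0,"dz":0,"wx":0,"wy":0,"wz":0,"hand":0},{"dx":0,"dy":0,"dz":0,"wx":0,"wy":0,"wz":0,"hand":0},{"dx":0,"dy":0,"dz":0,"wx":0,"wy":0,"wz":0,"hand":0}]' 45
python3 -m crank '[{"dx":0,"dy":0,"dz":0,"wx":0,"wy":0,"wz":0,"hand":0},{"dx":0,"dy":0,"dz":0,"wx":0,"wy":0,"wz":0,"hand":0}]'
```

```text
time_s: 5.75
tcp_pos: [0.5052, -0.1602, 0.0362]
eef_rot: [-180.0, -0.0, 163.4]
contact_force: [0.9, -0.3, -0.7]
gripper_width: 0.0335
time_s: 6.0
tcp_pos: [0.5071, -0.1604, 0.0368]
eef_rot: [180.0, 0.2, 163.4]
contact_force: [5.0, -2.3, -0.3]
gripper_width: 0.0195
```

```bash
python3 -m crank '[{"dx":0,"dy":0,"dz":0,"wx":0,"wy":0,"wz":0,"hand":0},{"dx":0,"dy":0,"dz":-5,"wx":0,"wy":0,"wz":0,"hand":0},{"dx":0,"dy":0,"dz":-15,"wx":0,"wy":0,"wz":0,"hand":0},{"dx":0,"dy":0,"dz":-40,"wx":0,"wy":0,"wz":0,"hand":0},{"dx":0,"dy":0,"dz":-40,"wx":0,"wy":0,"wz":0,"hand":0},{"dx":0,"dy":0,"dz":-40,"wx":0,"wy":0,"wz":0,"hand":0},{"dx":0,"dy":0,"dz":0,"wx":0,"wy":0,"wz":0,"hand":0}]'
python3 look.py w6
python3 - <<'E'
from h import *
f=np.load('pics/w6.npz'); pose=(f['R'],f['p'])
for x in(0,): print(proj('wrist',[pose[1]+pose[0]@np.array([x,y,-.019]) for y in(-.052,-.044,-.031,0)],pose))
im=cv2.imread('pics/w6.png'); cv2.imwrite('pics/w6z.png',cv2.resize(im[140:340,200:360],None,fx=4,fy=3,interpolation=cv2.INTER_CUBIC))
E
```

```text
time_s: 6.88
tcp_pos: [0.5068, -0.1603, 0.1804]
eef_rot: [179.9, 0.4, 163.4]
contact_force: [1.1, 0.1, -3.5]
gripper_width: 0.0197
pose [ 0.5068 -0.1603  0.1804] [179.903    0.3619 163.4407] 6.875
[[274.98602655 161.53831206]
 [275.04472034 179.89728441]
 [275.13761797 208.63243566]
 [275.34682567 271.96978383]]
```

View pics/w6z.png

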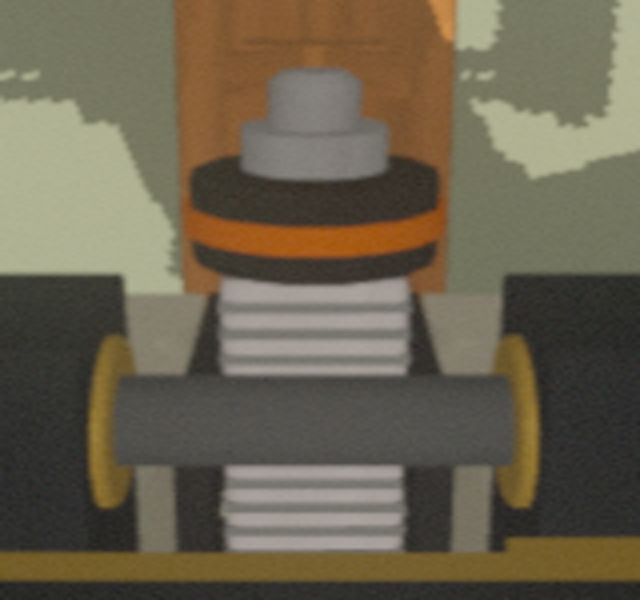

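```bash
for i in 1 2 3; do python3 -m crank '[{"dx":0,"dy":0,"dz":0,"wx":0,"wy":0,"wz":0,"hand":0}]' | grep -E "tcp|eef|force"; done
```

```text
tcp_pos: [0.5041, -0.16, 0.1755]
eef_rot: [-180.0, -0.1, 163.4]
contact_force: [0.0, -0.1, -4.5]
tcp_pos: [0.5043, -0.1601, 0.1751]
eef_rot: [-180.0, -0.1, 163.4]
contact_force: [0.1, -0.1, -2.5]
tcp_pos: [0.5047, -0.1602, 0.1754]
eef_rot: [-180.0, -0.1, 163.4]
contact_force: [-0.0, -0.4, -2.5]
```

```bash
python3 plan.py 0.4804 0.1147 0.13 166.9 46
```

```text
7
[{"dx": 14.5, "dy": 36.6, "dz": 6.5, "wx": -0.0, "wy": -0.01, "wz": -0.5}, {"dx": 14.2, "dy": 36.8, "dz": 6.5, "wx": -0.0, "wy": -0.01, "wz": -0.5}, {"dx": 13.9, "dy": 36.9, "dz": 6.5, "wx": -0.0, "wy": -0.01, "wz": -0.5}, {"dx": 13.6, "dy": 37.0, "dz": 6.5, "wx": -0.0, "wy": -0.01, "wz": -0.5}, {"dx": 13.3, "dy": 37.1, "dz": 6.5, "wx": -0.0, "wy": -0.01, "wz": -0.5}, {"dx": 12.9, "dy": 37.2, "dz": 6.5, "wx": -0.0, "wy": -0.01, "wz": -0.5}, {"dx": 12.6, "dy": 37.3, "dz": 6.5, "wx": -0.0, "wy": -0.01, "wz": -0.5}]
```

```bash
python3 -m crank '[{"dx":14.5,"dy":36.6,"dz":6.5,"wx":0,"wy":0,"wz":-0.5,"hand":0},{"dx":14.2,"dy":36.8,"dz":6.5,"wx":0,"wy":0,"wz":-0.5,"hand":0},{"dx":13.9,"dy":36.9,"dz":6.5,"wx":0,"wy":0,"wz":-0.5,"hand":0},{"dx":13.6,"dy":37,"dz":6.5,"wx":0,"wy":0,"wz":-0.5,"hand":0},{"dx":13.3,"dy":37.1,"dz":6.5,"wx":0,"wy":0,"wz":-0.5,"hand":0},{"dx":12.9,"dy":37.2,"dz":6.5,"wx":0,"wy":0,"wz":-0.5,"hand":0},{"dx":12.6,"dy":37.3,"dz":6.5,"wx":0,"wy":0,"wz":-0.5,"hand":0}]'
for i in 1 2 3 4; do python3 -m crank '[{"dx":0,"dy":0,"dz":0,"wx":0,"wy":0,"wz":0,"hand":0}]' | grep -E "tcp|eef|force"; done
python3 look.py w7
python3 - <<'E'
from h import *
im=cv2.imread('pics/w7.png'); cv2.imwrite('pics/w7z.png',cv2.resize(im[60:270,170:390],None,fx=3.5,fy=2.8,interpolation=cv2.INTER_CUBIC))
E
```

```text
time_s: 8.18
tcp_pos: [0.4805, 0.1158, 0.1303]
eef_rot: [-180.0, -0.0, 166.9]
contact_force: [0.7, 0.4, -3.9]
gripper_width: 0.0196
tcp_pos: [0.4806, 0.1166, 0.13]
eef_rot: [-180.0, -0.0, 167.1]
contact_force: [-0.9, 0.1, -2.8]
tcp_pos: [0.4806, 0.1145, 0.1304]
eef_rot: [-180.0, -0.0, 167.0]
contact_force: [1.1, -0.8, -2.9]
tcp_pos: [0.4808, 0.1138, 0.1307]
eef_rot: [-180.0, -0.0, 166.9]
contact_force: [-0.6, 0.4, -3.3]
tcp_pos: [0.481, 0.1139, 0.1309]
eef_rot: [180.0, 0.0, 166.8]
contact_force: [0.5, -0.2, -4.0]
pose [0.481  0.1139 0.1309] [179.9924   0.0083 166.8474] 8.675
```

View pics/w7z.png

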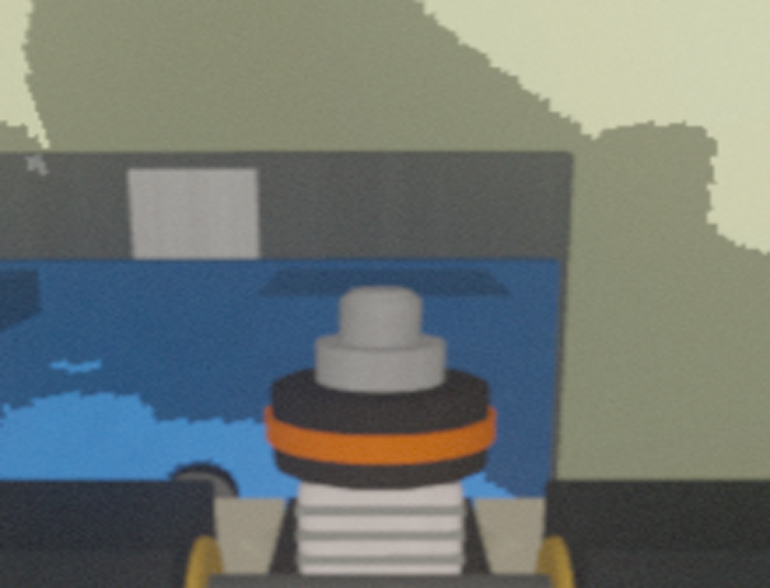

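```bash
python3 -m crank '[{"dx":0,"dy":0,"dz":25,"wx":0,"wy":0,"wz":0,"hand":0},{"dx":0.5,"dy":0,"dz":25,"wx":0,"wy":0,"wz":0,"hand":0},{"dx":0,"dy":0,"dz":2,"wx":0,"wy":0,"wz":0,"hand":0}]'
for i in 1 2 3; do python3 -m crank '[{"dx":0,"dy":0,"dz":0,"wx":0,"wy":0,"wz":0,"hand":0}]' | grep -E "tcp|eef|force"; done
python3 look.py w8
python3 - <<'E'
from h import *
im=cv2.imread('pics/w8.png'); cv2.imwrite('pics/w8z.png',cv2.resize(im[60:270,170:390],None,fx=3.5,fy=2.8,interpolation=cv2.INTER_CUBIC))
E
```

```text
time_s: 9.1
tcp_pos: [0.4793, 0.1136, 0.0775]
eef_rot: [-179.9, -0.1, 166.9]
contact_force: [-0.9, 0.2, -2.4]
gripper_width: 0.0194
tcp_pos: [0.4809, 0.1147, 0.0794]
eef_rot: [180.0, 0.0, 166.9]
contact_force: [-0.0, 0.5, -3.8]
tcp_pos: [0.4811, 0.115, 0.0798]
eef_rot: [179.9, 0.1, 166.9]
contact_force: [0.4, -0.8, -3.4]
tcp_pos: [0.4808, 0.1149, 0.0795]
eef_rot: [179.9, 0.1, 166.9]
contact_force: [-0.2, 0.1, -3.8]
pose [0.4808 0.1149 0.0795] [179.9389   0.0581 166.9161] 9.475
```

View pics/w8z.png

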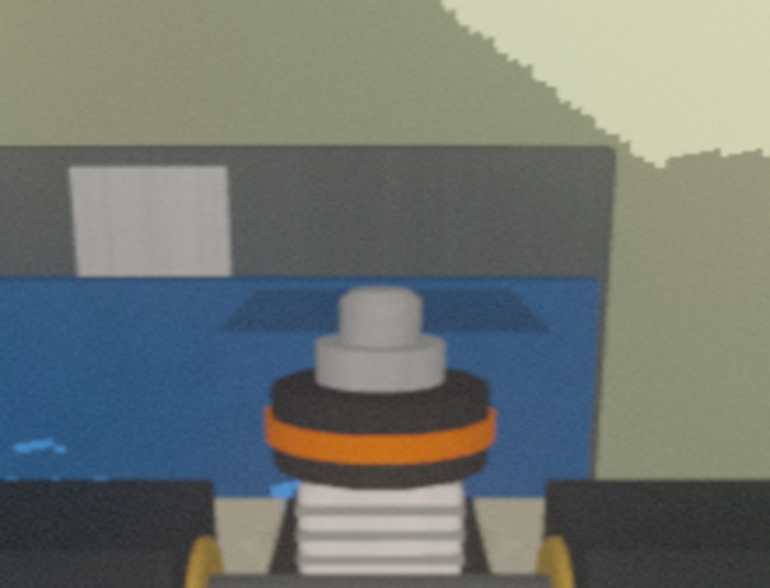

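```bash
python3 -m crank '[{"dx":0,"dy":2,"dz":2.5,"wx":0,"wy":0,"wz":0,"hand":0},{"dx":0,"dy":2,"dz":2.5,"wx":0,"wy":0,"wz":0,"hand":0},{"dx":0,"dy":1,"dz":0,"wx":0,"wy":0,"wz":0,"hand":0}]' 55| grep -E "tcp|force"
for i in 1 2 3; do python3 -m crank '[{"dx":0,"dy":1,"dz":0,"wx":0,"wy":0,"wz":0,"hand":0}]' | grep -E "tcp|force"; done
```

```text
tcp_pos: [0.4814, 0.1196, 0.0735]
contact_force: [0.6, -0.4, -3.6]
tcp_pos: [0.4818, 0.1206, 0.0737]
contact_force: [-0.6, 0.5, -3.4]
tcp_pos: [0.482, 0.1216, 0.0738]
contact_force: [-0.0, -0.0, -3.1]
tcp_pos: [0.4822, 0.1226, 0.0738]
contact_force: [0.6, 0.3, -3.0]
```

```bash
for i in 1 2 3 4 5; do python3 -m crank '[{"dx":0,"dy":0.5,"dz":0,"wx":0,"wy":0,"wz":0,"hand":0}]' | grep -E "tcp|force"; done
```

```text
tcp_pos: [0.4824, 0.123, 0.0738]
contact_force: [-0.9, -1.1, -3.2]
tcp_pos: [0.4824, 0.1235, 0.0738]
contact_force: [-0.4, -0.5, -3.2]
tcp_pos: [0.4825, 0.124, 0.0738]
contact_force: [1.2, -0.2, -3.7]
tcp_pos: [0.4826, 0.1244, 0.0737]
contact_force: [0.3, -0.4, -3.1]
tcp_pos: [0.4827, 0.1249, 0.0738]
contact_force: [0.3, -0.0, -2.9]
```

```bash
for i in 1 2 3 4; do python3 -m crank '[{"dx":0,"dy":0.5,"dz":0,"wx":0,"wy":0,"wz":0,"hand":0}]' | grep -E "tcp|force"; done
```

```text
tcp_pos: [0.4829, 0.1254, 0.0738]
contact_force: [-0.1, -0.3, -3.9]
tcp_pos: [0.4828, 0.1256, 0.0737]
contact_force: [0.6, -1.8, -3.0]
tcp_pos: [0.4828, 0.1259, 0.0737]
contact_force: [-0.6, -2.7, -2.6]
tcp_pos: [0.4829, 0.1265, 0.0736]
contact_force: [-1.1, -2.7, -3.1]
```

```bash
for i in 1 2 3 ; do python3 -m crank '[{"dx":0,"dy":1,"dz":0,"wx":0,"wy":0,"wz":0,"hand":0},{"dx":0,"dy":1,"dz":0,"wx":0,"wy":0,"wz":0,"hand":0},{"dx":0,"dy":1,"dz":0,"wx":0,"wy":0,"wz":0,"hand":0},{"dx":0,"dy":0,"dz":0,"wx":0,"wy":0,"wz":0,"hand":0}]' | grep -E "tcp|force|width"; done;  python3 -m crank '[{"dx":0,"dy":0,"dz":0,"wx":0,"wy":0,"wz":0,"hand":0}]' | grep -E "tcp|force"
```

```text
tcp_pos: [0.4835, 0.1294, 0.0736]
contact_force: [-1.2, -5.1, -2.1]
gripper_width: 0.0196
tcp_pos: [0.484, 0.1318, 0.0736]
contact_force: [0.6, -7.4, -2.3]
gripper_width: 0.0192
tcp_pos: [0.4844, 0.1342, 0.0735]
contact_force: [-0.2, -8.7, -2.2]
gripper_width: 0.0195
tcp_pos: [0.4843, 0.1342, 0.0735]
contact_force: [0.5, -8.9, -1.4]
```

```bash
python3 -m crank '[{"dx":0,"dy":1,"dz":0,"wx":0,"wy":0,"wz":0,"hand":0},{"dx":0,"dy":1,"dz":0,"wx":0,"wy":0,"wz":0,"hand":0},{"dx":0,"dy":1,"dz":0,"wx":0,"wy":0,"wz":0,"hand":0},{"dx":0,"dy":1,"dz":0,"wx":0,"wy":0,"wz":0,"hand":0},{"dx":0,"dy":0,"dz":0,"wx":0,"wy":0,"wz":0,"hand":0}]' | grep -E "tcp|force|width";for i in 1 2; do  python3 -m crank '[{"dx":0,"dy":0,"dz":0,"wx":0,"wy":0,"wz":0,"hand":0}]' | grep -E "tcp|force|eef"; done
```

```text
tcp_pos: [0.4849, 0.1374, 0.0733]
contact_force: [-0.3, -12.0, -0.6]
gripper_width: 0.0198
tcp_pos: [0.4849, 0.1374, 0.0733]
eef_rot: [-179.8, -0.1, 166.9]
contact_force: [-0.3, -12.2, -0.5]
tcp_pos: [0.4849, 0.1374, 0.0733]
eef_rot: [-179.8, -0.1, 166.9]
contact_force: [-0.3, -12.8, -1.1]
```

```bash
python3 -m crank '[{"dx":0,"dy":1,"dz":0,"wx":0,"wy":0,"wz":0,"hand":0},{"dx":0,"dy":1,"dz":0,"wx":0,"wy":0,"wz":0,"hand":0},{"dx":0,"dy":0.2,"dz":0,"wx":0,"wy":0,"wz":0,"hand":0},{"dx":0,"dy":0,"dz":0,"wx":0,"wy":0,"wz":0,"hand":0}]' | grep -E "tcp|force|width";for i in 1 2 3; do  python3 -m crank '[{"dx":0,"dy":0,"dz":0,"wx":0,"wy":0,"wz":0,"hand":0}]' | grep -E "tcp|force"; done; python3 look.py w9
python3 - <<'E'
from h import *
im=cv2.imread('pics/w9.png'); cv2.imwrite('pics/w9z.png',cv2.resize(im[60:270,170:390],None,fx=3.5,fy=2.8,interpolation=cv2.INTER_CUBIC))
E
```

```text
tcp_pos: [0.485, 0.1391, 0.0732]
contact_force: [-0.8, -14.1, -0.6]
gripper_width: 0.0196
tcp_pos: [0.4851, 0.1391, 0.0732]
contact_force: [-1.6, -13.4, -0.7]
tcp_pos: [0.485, 0.1391, 0.0732]
contact_force: [0.7, -13.0, -1.4]
tcp_pos: [0.4851, 0.1391, 0.0732]
contact_force: [-0.9, -13.7, -0.5]
pose [0.4851 0.1391 0.0732] [-179.7416   -0.1442  166.8636] 14.775
```

View pics/w9z.png

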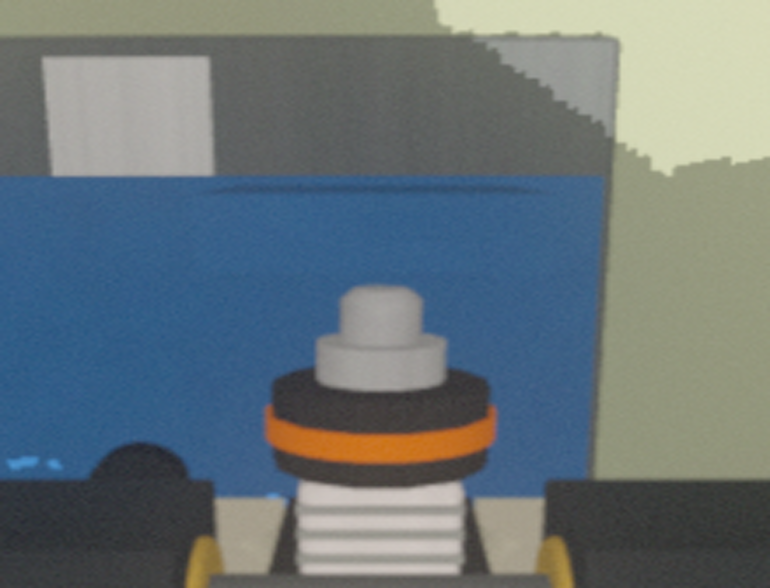

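```bash
python3 -m crank '[{"dx":0,"dy":0.4,"dz":0,"wx":0,"wy":0,"wz":0,"hand":0},{"dx":0,"dy":0,"dz":1.5,"wx":0,"wy":0,"wz":0,"hand":0},{"dx":0,"dy":0,"dz":2,"wx":0,"wy":0,"wz":0,"hand":0},{"dx":0,"dy":0,"dz":2,"wx":0,"wy":0,"wz":0,"hand":0},{"dx":0,"dy":0,"dz":2,"wx":0,"wy":0,"wz":0,"hand":0}]' | grep -E "tcp|force|width";for i in 1 2 3; do  python3 -m crank '[{"dx":0,"dy":0,"dz":0,"wx":0,"wy":0,"wz":0,"hand":0}]' | grep -E "tcp|force|eef"; done
```

```text
tcp_pos: [0.4845, 0.1393, 0.0655]
contact_force: [-2.6, -12.6, 0.5]
gripper_width: 0.0194
tcp_pos: [0.4844, 0.1392, 0.0653]
eef_rot: [-179.7, -0.2, 166.9]
contact_force: [-2.1, -12.9, -1.3]
tcp_pos: [0.4844, 0.1392, 0.0653]
eef_rot: [-179.7, -0.2, 166.9]
contact_force: [-2.3, -12.4, -1.2]
tcp_pos: [0.4844, 0.1392, 0.0654]
eef_rot: [-179.7, -0.2, 166.9]
contact_force: [-1.7, -12.9, -1.8]
```

```bash
python3 -m crank '[{"dx":-1,"dy":0.2,"dz":0,"wx":0,"wy":0,"wz":0,"hand":0},{"dx":-0.8,"dy":0.2,"dz":0,"wx":0,"wy":0,"wz":0,"hand":0},{"dx":0,"dy":0,"dz":0,"wx":0,"wy":0,"wz":0,"hand":0}]' | grep -E "tcp|force|width";for i in 1 2; do  python3 -m crank '[{"dx":0,"dy":0,"dz":0,"wx":0,"wy":0,"wz":0,"hand":0}]' | grep -E "tcp|force|eef"; done;  python3 look.py w10
python3 - <<'E'
from h import *
im=cv2.imread('pics/w10.png'); cv2.imwrite('pics/w10z.png',cv2.resize(im[60:270,170:390],None,fx=3.5,fy=2.8,interpolation=cv2.INTER_CUBIC))
E
```

```text
tcp_pos: [0.4853, 0.1389, 0.0649]
contact_force: [-4.5, -13.4, -2.3]
gripper_width: 0.0193
tcp_pos: [0.4853, 0.1389, 0.065]
eef_rot: [-179.6, -0.3, 166.9]
contact_force: [-4.9, -12.6, -1.5]
tcp_pos: [0.4853, 0.1389, 0.065]
eef_rot: [-179.6, -0.3, 166.9]
contact_force: [-5.2, -12.5, -1.8]
pose [0.4853 0.1389 0.065 ] [-179.6342   -0.2942  166.8633] 16.45
```

View pics/w10z.png

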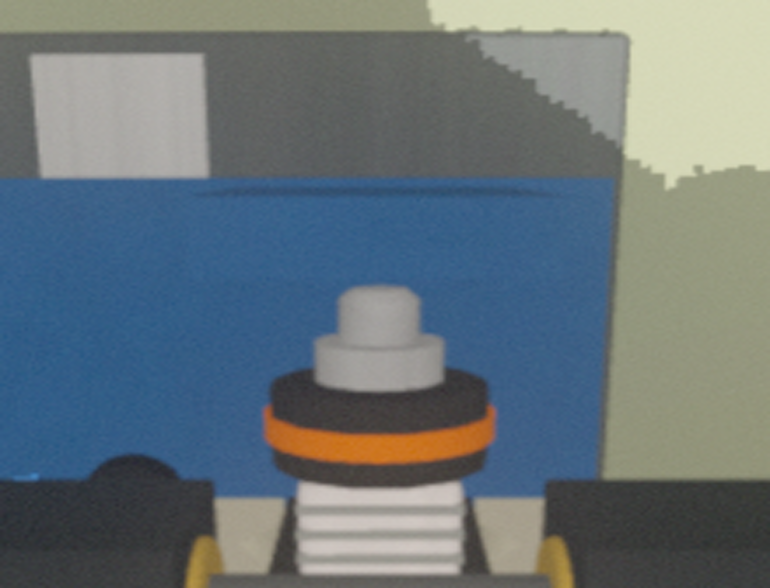

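```bash
python3 -m crank '[{"dx":-0.4,"dy":0.5,"dz":0,"wx":0,"wy":0,"wz":0,"hand":0},{"dx":0,"dy":0,"dz":1,"wx":0,"wy":0,"wz":0,"hand":0},{"dx":0,"dy":0,"dz":1,"wx":0,"wy":0,"wz":0,"hand":0},{"dx":0,"dy":0,"dz":0,"wx":0,"wy":0,"wz":0,"hand":0}]' | grep -E "tcp|force|width";for i in 1 2 3 4 5 6; do  python3 -m crank '[{"dx":0,"dy":0,"dz":1,"wx":0,"wy":0,"wz":0,"hand":0}]' | grep -E "tcp|force"; done
```

```text
tcp_pos: [0.4863, 0.1394, 0.0632]
contact_force: [-3.7, -13.6, -0.6]
gripper_width: 0.0197
tcp_pos: [0.4864, 0.1395, 0.0624]
contact_force: [-3.9, -12.9, -0.0]
tcp_pos: [0.4865, 0.1395, 0.0614]
contact_force: [-3.5, -13.6, -0.7]
tcp_pos: [0.4866, 0.1395, 0.0604]
contact_force: [-4.2, -12.6, -0.3]
tcp_pos: [0.4867, 0.1395, 0.0594]
contact_force: [-2.3, -13.5, 0.7]
tcp_pos: [0.4867, 0.1395, 0.0585]
contact_force: [-2.2, -14.3, 0.5]
tcp_pos: [0.4867, 0.1395, 0.0574]
contact_force: [-3.4, -13.4, -0.5]
```

```bash
python3 -m crank '[{"dx":0,"dy":0,"dz":1.5,"wx":0,"wy":0,"wz":0,"hand":0},{"dx":0,"dy":0,"dz":1.5,"wx":0,"wy":0,"wz":0,"hand":0},{"dx":0,"dy":0,"dz":1.5,"wx":0,"wy":0,"wz":0,"hand":0},{"dx":0,"dy":0,"dz":1.5,"wx":0,"wy":0,"wz":0,"hand":0}]' | grep -E "tcp|force|width";for i in 1 2 3 4 5; do  python3 -m crank '[{"dx":0,"dy":0,"dz":1,"wx":0,"wy":0,"wz":0,"hand":0}]' | grep -E "tcp|force"; done
```

```text
tcp_pos: [0.4867, 0.1396, 0.0515]
contact_force: [-3.0, -12.5, 0.1]
gripper_width: 0.0196
tcp_pos: [0.4867, 0.1396, 0.0504]
contact_force: [-3.3, -14.0, -0.2]
tcp_pos: [0.4867, 0.1396, 0.0494]
contact_force: [-2.9, -12.8, -0.0]
tcp_pos: [0.4867, 0.14, 0.0482]
contact_force: [-2.6, -10.0, -4.4]
tcp_pos: [0.487, 0.1402, 0.0473]
contact_force: [-2.9, -10.2, -0.7]
tcp_pos: [0.4871, 0.1403, 0.0465]
contact_force: [-2.4, -11.2, -0.6]
```

```bash
python3 -m crank '[{"dx":0.4,"dy":0,"dz":0.5,"wx":0,"wy":0,"wz":0,"hand":0},{"dx":0.4,"dy":0,"dz":0.5,"wx":0,"wy":0,"wz":0,"hand":0},{"dx":0,"dy":0,"dz":0,"wx":0,"wy":0,"wz":0,"hand":0}]' | grep -E "tcp|force|width";for i in 1 2 3 4; do  python3 -m crank '[{"dx":0,"dy":-1,"dz":0,"wx":0,"wy":0,"wz":0,"hand":0}]' | grep -E "tcp|force"; done
```

```text
tcp_pos: [0.4868, 0.1407, 0.0457]
contact_force: [-2.3, -10.7, -1.0]
gripper_width: 0.0199
tcp_pos: [0.4866, 0.1398, 0.0458]
contact_force: [-1.0, -9.8, -0.6]
tcp_pos: [0.4865, 0.1389, 0.0458]
contact_force: [-0.8, -9.3, -1.0]
tcp_pos: [0.4863, 0.1381, 0.0458]
contact_force: [-1.2, -8.3, -2.8]
tcp_pos: [0.4862, 0.1373, 0.0458]
contact_force: [-1.6, -8.4, -2.2]
```

```bash
for i in 1 2 3 4; do  python3 -m crank '[{"dx":0,"dy":-0.8,"dz":0,"wx":0,"wy":0,"wz":0,"hand":0}]' | grep -E "tcp|force"; done
```

```text
tcp_pos: [0.486, 0.1366, 0.0458]
contact_force: [-1.4, -7.8, -1.6]
tcp_pos: [0.486, 0.1361, 0.0459]
contact_force: [-2.4, -6.3, -2.6]
tcp_pos: [0.4858, 0.1354, 0.0459]
contact_force: [-1.8, -7.0, -2.3]
tcp_pos: [0.4857, 0.1347, 0.0459]
contact_force: [-1.9, -5.9, -2.0]
```

```bash
for i in 1 2 3 4 5; do  python3 -m crank '[{"dx":0,"dy":-0.5,"dz":0,"wx":0,"wy":0,"wz":0,"hand":0}]' | grep -E "tcp|force"; done
```

```text
tcp_pos: [0.4857, 0.1343, 0.0459]
contact_force: [-1.3, -4.5, -1.9]
tcp_pos: [0.4856, 0.1339, 0.0459]
contact_force: [-1.4, -5.0, -2.5]
tcp_pos: [0.4855, 0.1336, 0.0459]
contact_force: [-1.8, -4.0, -2.3]
tcp_pos: [0.4855, 0.1332, 0.0459]
contact_force: [-2.2, -2.8, -3.0]
tcp_pos: [0.4856, 0.1331, 0.046]
contact_force: [-2.9, -1.7, -3.4]
```

```bash
for i in 1 2 3; do  python3 -m crank '[{"dx":0.3,"dy":-0.2,"dz":0.5,"wx":0,"wy":0,"wz":0,"hand":0}]' | grep -E "tcp|force"; done; python3 -m crank '[{"dx":0,"dy":0,"dz":0,"wx":0,"wy":0,"wz":0,"hand":0}]' | grep -E "tcp|force|eef"
```

```text
tcp_pos: [0.4858, 0.1332, 0.0458]
contact_force: [-2.0, -3.6, -2.0]
tcp_pos: [0.4858, 0.1332, 0.0455]
contact_force: [-0.9, -2.5, -2.2]
tcp_pos: [0.4857, 0.1332, 0.0451]
contact_force: [0.3, -2.8, -1.1]
tcp_pos: [0.4858, 0.1332, 0.0451]
eef_rot: [179.9, 0.1, 166.9]
contact_force: [0.9, -3.4, -1.6]
```

```bash
for i in 1 2; do  python3 -m crank '[{"dx":-0.2,"dy":-0.3,"dz":0.4,"wx":0,"wy":0,"wz":0,"hand":0}]' | grep -E "tcp|force"; done; python3 -m crank '[{"dx":0,"dy":0,"dz":0,"wx":0,"wy":0,"wz":0,"hand":0}]' | grep -E "tcp|force|eef"
```

```text
tcp_pos: [0.4859, 0.1331, 0.0447]
contact_force: [-1.4, -0.6, 1.1]
tcp_pos: [0.486, 0.133, 0.0444]
contact_force: [-1.6, 3.2, 2.4]
tcp_pos: [0.486, 0.133, 0.0443]
eef_rot: [179.9, 0.1, 166.9]
contact_force: [-0.9, 4.2, 0.2]
```

```bash
python3 -m crank '[{"dx":0,"dy":0.3,"dz":0,"wx":0,"wy":0,"wz":0,"hand":0},{"dx":0,"dy":0,"dz":0,"wx":0,"wy":0,"wz":0,"hand":30},{"dx":0,"dy":0,"dz":0,"wx":0,"wy":0,"wz":0,"hand":45},{"dx":0,"dy":0,"dz":0,"wx":0,"wy":0,"wz":0,"hand":55},{"dx":0,"dy":0,"dz":0,"wx":0,"wy":0,"wz":0,"hand":55}]'; python3 look.py w11
python3 - <<'E'
from h import *
im=cv2.imread('pics/w11.png'); cv2.imwrite('pics/w11z.png',cv2.resize(im[60:340,170:390],None,fx=3.5,fy=2.1,interpolation=cv2.INTER_CUBIC))
E
```

```text
time_s: 22.38
tcp_pos: [0.4853, 0.1322, 0.0439]
eef_rot: [-180.0, -0.0, 166.9]
contact_force: [-0.1, 0.2, -0.0]
gripper_width: 0.0469
pose [0.4853 0.1322 0.0439] [-179.9875   -0.0085  166.9055] 22.375
```

View pics/w11z.png

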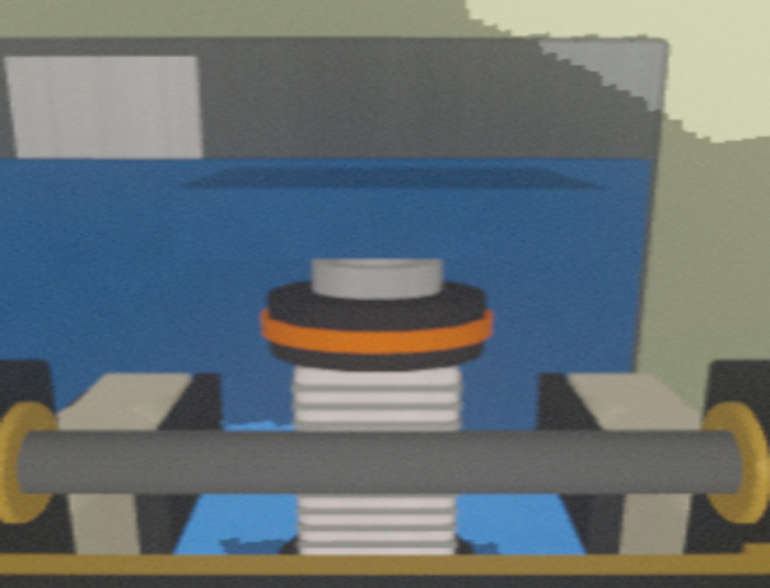

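```bash
python3 -m crank '[{"dx":0,"dy":0,"dz":-10,"wx":0,"wy":0,"wz":0,"hand":55},{"dx":0,"dy":0,"dz":-30,"wx":0,"wy":0,"wz":0,"hand":55},{"dx":0,"dy":20,"dz":-50,"wx":0,"wy":0,"wz":0,"hand":100},{"dx":0,"dy":55,"dz":-30,"wx":0,"wy":0,"wz":0,"hand":100},{"dx":0,"dy":0,"dz":-20,"wx":0,"wy":0,"wz":0,"hand":100},{"dx":0,"dy":0,"dz":0,"wx":0,"wy":0,"wz":0,"hand":100},{"dx":0,"dy":0,"dz":0,"wx":0,"wy":0,"wz":0,"hand":100}]'; python3 look.py w12 idler:.064 fixed_end:.064 sprung_end:.064
python3 - <<'E'
from h import *
im=cv2.imread('pics/w12.png'); cv2.imwrite('pics/w12z.png',cv2.resize(im[20:270,100:360],None,fx=3,fy=2.4,interpolation=cv2.INTER_CUBIC))
cv2.imwrite('pics/top2.png',cv2.resize(optics.capture('top')[180:280,160:360],None,fx=4,fy=4,interpolation=cv2.INTER_CUBIC))
cv2.imwrite('pics/side2.png',cv2.resize(optics.capture('side')[180:340,200:360],None,fx=4,fy=3.7,interpolation=cv2.INTER_CUBIC))
E
```

```text
time_s: 23.3
tcp_pos: [0.5018, 0.2048, 0.1835]
eef_rot: [-180.0, -0.0, 166.9]
contact_force: [-0.7, -0.3, -0.2]
gripper_width: 0.0866
pose [0.5018 0.2048 0.1835] [-179.9791   -0.039   166.8913] 23.3
idler 0.7 [278.7 111.3] [0.4828 0.1325 0.064 ]
fixed_end 0.97 [276.9  43.3] [0.4725 0.0818 0.064 ]
sprung_end 0.59 [280.1 167.4] [0.4922 0.178  0.064 ]
```

View pics/w12z.png

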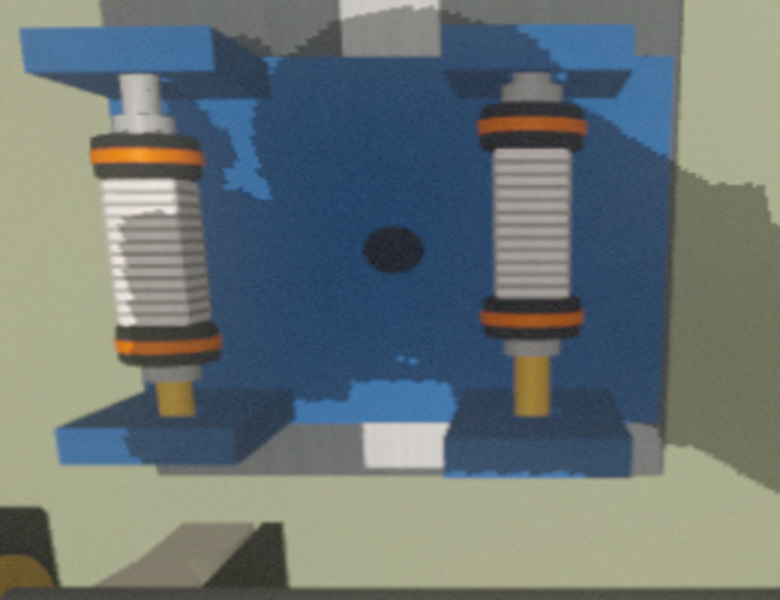

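View pics/side2.png

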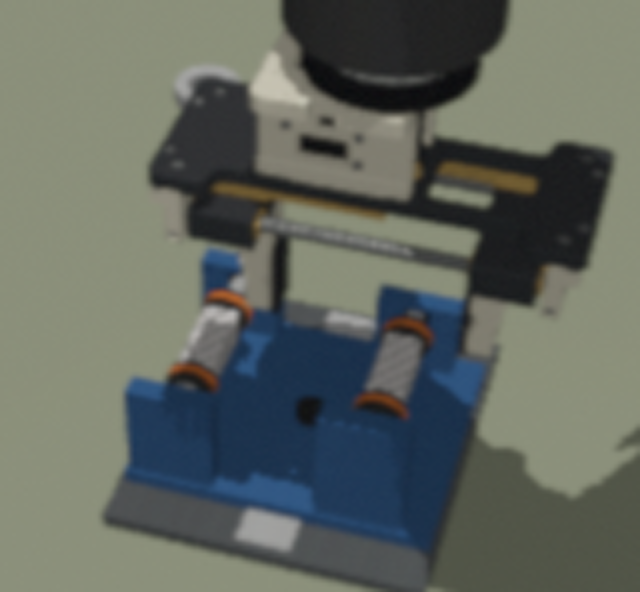

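```bash
python3 -c "
from plant import order; print(order.close_job())"
```

```text
the job is handed in; nothing more can be done
None
```

The idler is fitted in the empty pair of stops on the rest, brass plunger in the tall stop and steel pin in the low stop. I let go of it and handed the job in after about 23.5 s.

**What I did:**
- I gripped the idler by its knurled grip and carried it over the rest.
- I touched the tall stop's flat face above the recess and pressed the plunger in about 14.3 mm, where the push was about 14 N. That is short of the 15.5 mm end stop.
- I slid the idler down. The push dropped by about 3.5 N as the plunger snapped into the tall recess.
- I backed the steel pin into the low recess until it met the bottom, lowered both pins to the recess floor, opened the gripper and backed away.

**Last checks:**
- **Pins home:** The steel pin met the bottom about 8.0 mm past the position of first touch on the tall stop, exactly where the geometry puts it. The spring force was then about 5 N, as expected.
- **Released:** The wrist force was about zero once the gripper opened. The wrist and side pictures show the idler straight in both stops, with the steel pin's end hidden in the low stop and nothing touching it.

**What disagreed:**
- The wrist camera read about 1.5 mm off sideways. I corrected for that using the held idler and the other cameras.
- The idler drifted 1 to 2 mm sideways while I pressed. I corrected it from a wrist picture before the plunger went in.
- The idler sits about 9 mm from the middle of its stops toward the low one. That follows from its dimensions, although the task calls the nominal middle the grip's position.
- I did not check the plunger's depth in the tall recess separately. I inferred it from the force drop and the distances.

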